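# Lay out the new front-hub parts in the kit tray

### The arm

A 6-joint arm with a two-finger parallel gripper is mounted at the origin on the work surface. World frame = base frame: x ahead of the robot, y to its left, z up, the work surface at z = 0. Lengths are in mm, angles in degrees, forces in N, time in s.
With the tool pointing down it reaches from about 350 to 850 mm from the base axis. Payload 8.1 kg.
Tool frame: the origin (TCP) lies midway between the tips of the shut fingers; the grasp point (between the pads) lies 19 mm behind it; z points along the fingers, y is the line along which they close (so a half turn about z gives the same grasp; the last joint's range is limited). The gripper opens to 85 mm and grips with 20 to 120 N. Pads are 22 mm wide; open, the fingers measure 114 mm over their backs; the gripper's body (76 mm by 85 mm) begins 54 mm behind the grasp point. The pads swing forward as they close: fully open they stand 13 mm farther back than shut.
Start: joints at [71.138, 7.471, 85.268, -0, 87.261, -4.893], TCP at [144.813, 582.267, 231.292] pointing down, gripper open.
Joint ranges: [-169.43, 169.43], [-51.17, 129.36], [1.28, 143.12], [-76.62, 256.62], [0, 156.53], [-152.29, 152.29]. Speed limits (degrees/s): [136.94, 136.94, 159.86, 180, 180, 180].

### API

Orientations are given as a 3x3 rotation matrix whose columns are the frame's x, y, z axes.
In Python, from workcell import bot, vision, hand_in gives the robot as it stands.
- The arm moves only by the tool carry_out, never from a script. Its argument "rows" is one flat list of numbers, 7 for each row, row after row: the finger opening in mm, from 0 to 85.4, then the shift along the tool's x, y, z in units of 30 mm (1.0 is 30 mm), then the turn, a rotation vector about the tool's x, y, z in units of 6 degrees (1.0 is 6 degrees). In form: [fingers, x, y, z, rx, ry, rz, fingers, x, y, z, rx, ry, rz, ...]. A call has 1 to 12 rows; each row shifts and turns the commanded pose from where the row before left it, along the tool's axes as they then stand; what a row does not reach is not made up. A row lasts 1/12 s, in which the tool goes at most 41.7 mm and 7.16 degrees, less where a joint would pass 70% of its speed; a pose out of reach is approached as far as the arm can. A call is refused whole if a number of a shift passes 1 or a number of a turn 1, either way. A call with a gripper value outside its range is refused whole. The fingers move at their own pace and stop on an object; the grip force is fixed at half the most. Time passes only in rows, so rows that do not move let the fingers close. It gives the time, the measured TCP pose, the force, the opening and the grip force at its end, in the units of the state.
- bot.read_state(): the state, without advancing time (a new reading comes with each control period).
- vision.read_camera(name): name is "scene" or "top"; returns a dict with "frame" (480x640x3 uint8, blue, green, red), "K" (3x3 intrinsics, pixels), "distortion" ([k1, k2, p1, p2, k3] as OpenCV has them; the pictures are not rectified), "R" (3x3) and "t" (3): a world point X has camera coordinates R X + t. Camera axes: x right, y down, z forward; pixel columns grow to the right and rows downward; lengths in mm; the calibration is good to about 2 mm. A picture is of the moment at which its call begins. There is no depth.
- hand_in(): hands the job in; it is judged then, once.
The state is a dict: "clock": time; "q": joint angles; "dq": joint speeds; "effort": joint torques, N m; "tool_pos": TCP position; "eef_rot": TCP orientation; "ft_force": force on the tool from outside, world axes, zero at the start; "wrist_torque": the same for the moment, N m; "finger_gap": finger opening in mm; "grasp_force": force on a finger pad.
Only numpy, scipy, OpenCV 4.12 (cv2) and the standard library are available. Lean on these libraries where they do the work, as an engineer would, in place of code of your own. Each camera call takes 0.05 s, during which the arm holds its last target. There are 200 camera calls.

### The job

Gather the new parts for the hub job into the green tray: first lay the new steel wheel bearing (blue seal ring) flat in the blue bin, then set the brass grease cap squarely on top of it, centred on the bearing and with its flange down. Lay the new green brake pad flat in the yellow bin, lining up, and put the orange-headed slide pin in the red cup, head up (it may lean), drawing it straight up out of its light white stand so that the stand neither tips over, lifts nor gets dragged away. Leave the rusty bearing and the worn brown pad where they lie.

Things in the scene. Friction and masses are not known exactly. Their poses are not given: they have to be found in the camera images.
- new_bearing: New wheel bearing to be collected: bright steel ring with a blue seal ring on its face, outer diameter 52, bore 28, height 32, 0.22 kg, lying flat on the table. Origin: centre of the underside; z up along its axis. Grip it across the outside by its upper half (52 mm).
- rusty_bearing: Old bearing of the same size and shape (diameter 52, height 32), rust brown all over. Not wanted: it stays where it is. Origin: centre of the underside.
- grease_cap: Brass grease cap, round: flange at the bottom of diameter 50 and thickness 3, above it a cylinder of diameter 42 from height 3 to 17, top slightly domed to height 22; solid, flat underside; 50 g. It lies flange down on the table. Origin: centre of the underside; z up. Grip it across the 42 mm cylinder.
- new_pad: New brake pad to be collected, 90 long (x) by 42 wide (y) by 18 thick (z), 0.15 kg: a bright green back plate 90 x 42 x 6 below, showing at both ends, and a black lining 66 x 42 x 12 on top of it, with a dark groove across the middle. Origin: centre of the underside. Grip it at the middle across its width (42 mm, sides flush).
- worn_pad: Worn brake pad: rust-brown back plate 90 x 42 x 6 with a thin (4) grey-brown lining, 10 thick in all. Not wanted: it stays where it is. Origin: centre of the underside; x along its length.
- slide_pin: Caliper slide pin standing upright in the white stand: steel shank of diameter 10 and length 72, then an orange round head of diameter 16 and height 18; 90 long in all, 60 g. Origin: centre of the foot (lower end); z along the pin towards the head. At the start its foot is 4 above the table. Grip it by the head, 72 to 90 from the foot.
- stand: White plastic stand, light (50 g) and loose on the table: block 50 x 50 x 28 high with one hole in the middle, diameter 12 and 24 deep, in which the pin stands with about 1 play all round. Origin: centre of the underside; z up.
- blue_bin: Blue shallow open bin for bearing and cap, fixed in the fixed green tray (145 x 360, rim 10 high; three containers in a row along its length, centres 115 apart, in any order). 120 long (x) by 95 wide (y), 12 high, walls and floor 3 thick. Origin: centre of the underside, 3 above the table; inner floor 6 and rim 15 above the table.
- yellow_bin: Yellow shallow open bin for the new pad, same size as the blue bin and fixed in the same tray: 120 long (x) by 95 wide (y), 12 high, inside 114 x 89 and 9 deep; the pad fits flat only lengthwise along x. Origin: centre of the underside, 3 above the table; inner floor 6 and rim 15 above the table.
- red_cup: Red square open cup for the pin, fixed in the same tray: 46 x 46 outside, 42 high, walls and floor 3 thick (inside 40 x 40, 39 deep). The pin leans against the wall when let go in it, its head staying well above the rim. Origin: centre of the underside, 3 above the table; inner floor 6 and rim 45 above the table.
Things that resemble listed ones, but are neither listed nor needed, are in the scene too. Of the things shaped like the blue_bin, the blue one is meant.

How it is judged (in metres and radians):
On the way, in this order (a step that is already met when the one before it is completed fails the run):
1. the new bearing lies flat in the blue bin, let go (x of new_bearing in the frame of blue_bin between -0.034 and 0.034 m and y of new_bearing in the frame of blue_bin between -0.022 and 0.022 m and z of new_bearing in the frame of blue_bin below 0.007 m and angle between new_bearing's own z axis and vertical below 0.12 rad and contact force between the fingers and new_bearing below 0.2 N and linear speed of new_bearing below 0.02 m/s), for 0.2 s.
2. the grease cap sits on the new bearing in the blue bin, let go (x of new_bearing in the frame of blue_bin between -0.034 and 0.034 m and y of new_bearing in the frame of blue_bin between -0.022 and 0.022 m and z of new_bearing in the frame of blue_bin below 0.007 m and angle between each of new_bearing, grease_cap's own z axis and vertical below 0.12 rad and horizontal distance between grease_cap and new_bearing below 0.012 m and z of grease_cap in the frame of new_bearing between 0.028 and 0.036 m and contact force between the fingers and grease_cap below 0.2 N and linear speed of grease_cap below 0.02 m/s), for 0.2 s.
At the end, for the whole second after the job is handed in: New bearing flat on the blue bin's floor, cap flange down on it, centred to 12 mm; new pad flat in the yellow bin, lining up; pin head up in the red cup, foot on its floor; stand upright within 40 mm, rusty bearing and worn pad within 30 mm of their starts. All let go, at rest (all of step 2 and x of new_pad in the frame of yellow_bin between -0.016 and 0.016 m and y of new_pad in the frame of yellow_bin between -0.026 and 0.026 m and z of new_pad in the frame of yellow_bin below 0.007 m and angle between new_pad's own z axis and vertical below 0.12 rad and x of slide_pin in the frame of red_cup between -0.022 and 0.022 m and y of slide_pin in the frame of red_cup between -0.022 and 0.022 m and z of slide_pin in the frame of red_cup below 0.012 m and angle between slide_pin's own z axis and vertical below 0.95 rad and distance of each of rusty_bearing, worn_pad from where it was at the start of the episode below 0.03 m and distance of stand from where it was at the start of the episode below 0.04 m and angle between stand's own z axis and vertical below 0.1 rad and linear speed of each of new_bearing, new_pad, slide_pin below 0.02 m/s and contact force between the fingers and new_bearing below 0.2 N and contact force between the fingers and new_pad below 0.2 N and contact force between the fingers and slide_pin below 0.2 N); the robot touches nothing.
It fails at once if the stand tips over (more than 0.3 rad) or is lifted 15 mm off the table (angle between stand's own z axis and vertical above 0.3 rad or height (world z) of stand above 0.015 m).
It fails at once if the stand is dragged more than 40 mm (distance of stand from where it was at the start of the episode above 0.04 m).
It fails at once if the rusty bearing or the worn pad is moved more than 30 mm (distance of any of rusty_bearing, worn_pad from where it was at the start of the episode above 0.03 m).
It also fails if it takes over 115 s, if anything falls off the work surface, if the arm or the gripper's body presses on something with over 40 N, if the wrist force passes 120 N, or if a joint passes its speed limit or range.

## Working session

There is one attempt and no reset: what is moved stays moved. The work goes in short steps, Python scripts to look and compute and a tool call to move; the robot and the scene stay as the last step left them, time stands still between calls to the robot, and variables do not carry over. Pictures are saved under pics/ and viewed, at most 14 in all, crops included, and the job is handed in when it is done.

Besides the shell and the picture viewer there is one more tool, called after "Call:" as a command line: name --argument value ..., lists and objects as JSON in quotes. carry_out: Moves the arm, as the interface text tells. Its arguments: {"type":"object","properties":{"rows":{"type":"array"}},"required":["rows"]}

```bash
mkdir -p pics; python3 - <<'E'
from workcell import bot, vision
import cv2
for n in("top","scene"):
    c=vision.read_camera(n); cv2.imwrite(f"pics/{n}0.png",c["frame"]); print(n,c["K"],c["distortion"],c["R"],c["t"])
s=bot.read_state(); print(s["tool_pos"],s["eef_rot"],s["finger_gap"],s["clock"])
E
```

```text
top [[571.84667777   0.         306.85482371]
 [  0.         571.84667777 234.401067  ]
 [  0.           0.           1.        ]] [0.05567791 0.         0.         0.         0.        ] [[-0.00103481 -0.99999177 -0.00392394]
 [-0.98116171  0.00177335 -0.19318013]
 [ 0.1931855   0.00365011 -0.98115546]] [   2.07010679  452.13267213 1242.43770819]
scene [[589.17200754   0.         322.15493381]
 [  0.         589.17200754 229.7368456 ]
 [  0.           0.           1.        ]] [0.04099065 0.         0.         0.         0.        ] [[ 0.77069723  0.63715166 -0.00797126]
 [ 0.4117548  -0.5075269  -0.75688468]
 [-0.48629596  0.58004673 -0.65349983]] [-348.36510082 -171.11812784 1481.9702311 ]
[144.65738616 581.7987023  230.36699538] [[-9.70421443e-01  2.41416518e-01 -5.35807988e-04]
 [ 2.41417067e-01  9.70420234e-01 -1.53957510e-03]
 [ 1.48280055e-04 -1.62338988e-03 -9.99998671e-01]] 85.30481463925025 0.1
```

View pics/top0.png

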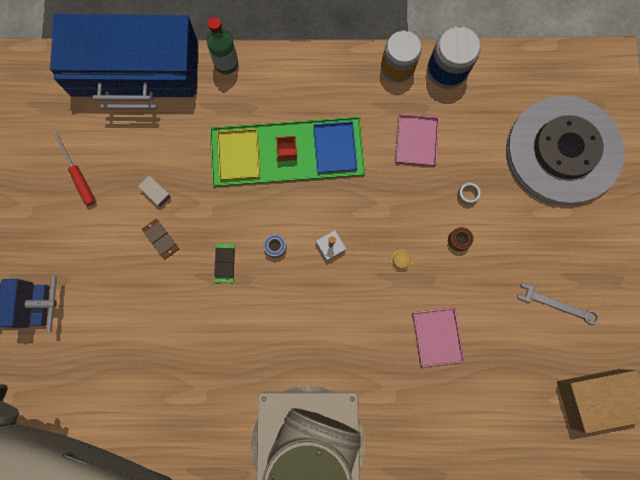

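View pics/scene0.png

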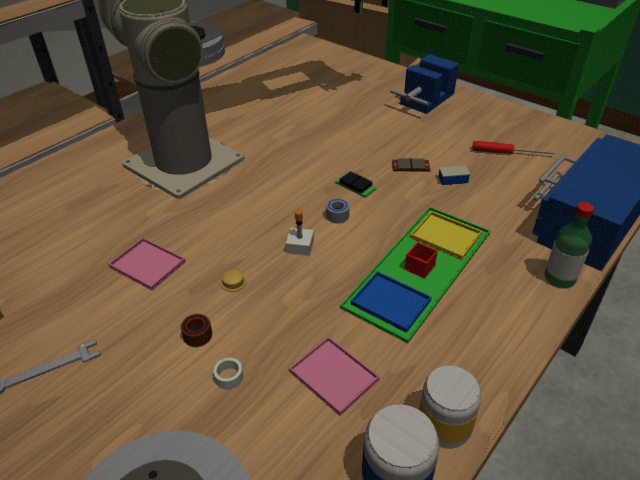

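The top view (pixels in the top image) offers these candidates:
- **Bearing:** new, blue ring (275,246); rusty (460,239); plain white ring (469,194). I choose (275,246).
- **Pad:** green (225,263); worn (161,239); a white/blue block (154,191). I choose (225,263).
- **Bins:** blue (335,148), yellow (239,155), pink trays (417,140) and (438,338).
- **Others:** cap (401,260), pin and stand (331,246), cup (286,148).

Next I check these in a close crop.

```bash
python3 - <<'E'
import cv2
a=cv2.imread("pics/top0.png")
cv2.imwrite("pics/c1.png",cv2.resize(a[110:210,205:405][:, :180],None,fx=4.4,fy=4.4,interpolation=cv2.INTER_CUBIC))
cv2.imwrite("pics/c2.png",cv2.resize(a[220:295,205:425],None,fx=3.6,fy=3.6,interpolation=cv2.INTER_CUBIC))
b=cv2.imread("pics/scene0.png")
cv2.imwrite("pics/c3.png",cv2.resize(b[160:300,210:390],None,fx=4,fy=4,interpolation=cv2.INTER_CUBIC))
E
```

```text
(no output)
```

View pics/c1.png

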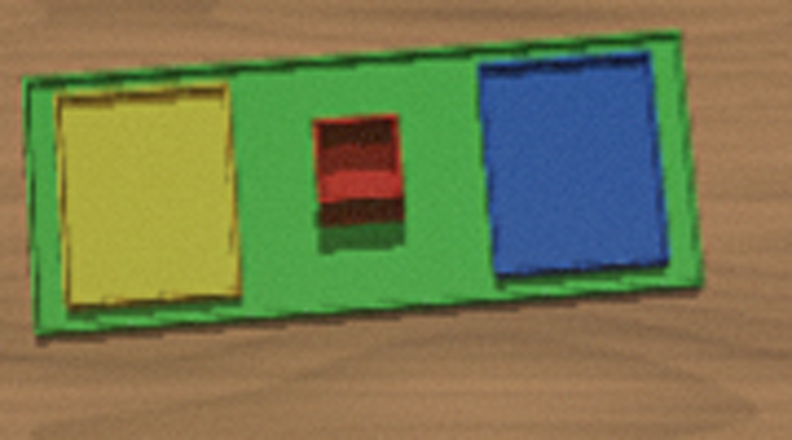

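View pics/c2.png

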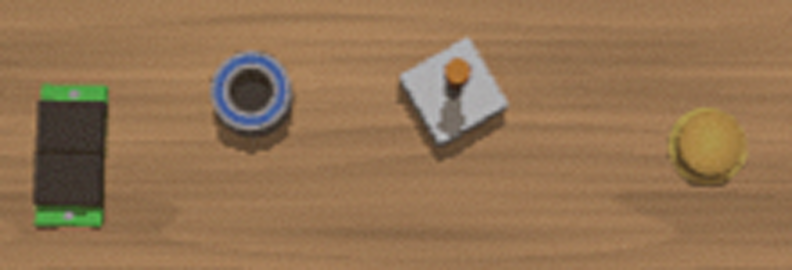

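View pics/c3.png

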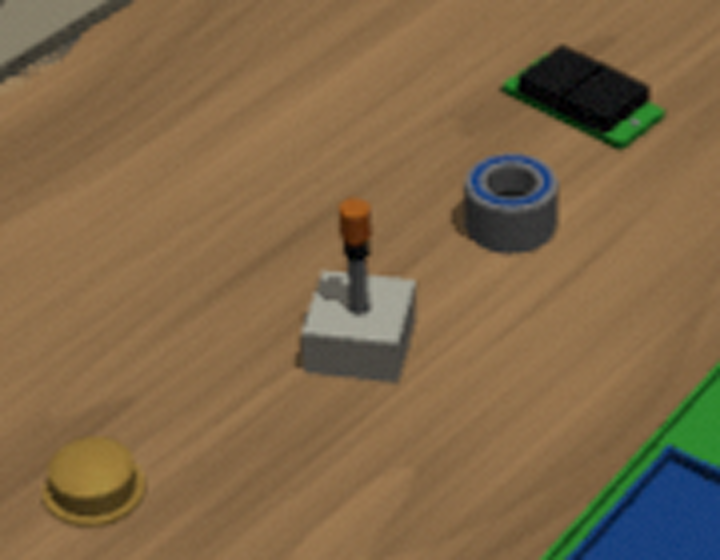

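The crop confirms the choices: the blue-sealed bearing is at c2 (251,89), the pin head at (458,69), the stand top at (454,90), the cap at (709,144) and the pad at (70,154). In c1, the yellow bin is left, the cup is in the middle and the blue bin is right.

```bash
cat > h.py <<'E'
import numpy as np, cv2
from workcell import bot, vision
def ray(c,uv,z):
    p=cv2.undistortPoints(np.array(uv,float).reshape(-1,1,2),np.array(c["K"],float),np.array(c["distortion"],float)).reshape(-1,2)
    R=np.array(c["R"]);C=-R.T@np.array(c["t"])
    d=np.c_[p,np.ones(len(p))]@R
    return (C+d*((z-C[2])/d[:,2])[:,None])[:,:2]
def crop(uv,s,o): return (np.array(uv,float)+.5)/s-.5+np.array(o)
E
python3 - <<'E'
from h import *
np.set_printoptions(precision=1,suppress=True)
t=vision.read_camera("top"); s=vision.read_camera("scene")
c1=lambda p,z:ray(t,crop(p,4.4,(205,110)),z)
c2=lambda p,z:ray(t,crop(p,3.6,(205,220)),z)
c3=lambda p,z:ray(s,crop(p,4,(210,160)),z)
def box(n,P):
    d=P[0]-P[3]; e=P[1]-P[2]; f=d+e; g=P[0]-P[1]+P[3]-P[2]
    print(n,P.mean(0),"len",np.linalg.norm(f)/2,"wid",np.linalg.norm(g)/2,"ang",np.degrees(np.arctan2(f[1],f[0])),"ang_w-90",np.degrees(np.arctan2(g[1],g[0]))-90)
box("tray",c1([(24,76),(681,32),(703,287),(38,332)],10))
box("blue",c1([(480,64),(650,54),(668,264),(495,275)],15))
box("yel",c1([(56,97),(229,86),(240,297),(67,305)],15))
box("cup",c1([(313,121),(398,115),(404,197),(320,204)],45))
box("pad18",c2([(38,100),(105,100),(103,208),(35,205)],18))
box("pad6",c2([(42,84),(108,86),(103,228),(36,225)],6))
box("stand",c2([(468,38),(507,103),(441,143),(400,78)],28))
box("standS",c3([(322,272),(415,281),(402,343),(303,332)],28))
print("brg",c2([(251,89)],32),c3([(511,183)],32))
print("pin",c2([(458,69)],94),c3([(356,206)],94))
print("cap flange",c2([(707,147)],2),"dome",c2([(711,143)],19),"S flange",c3([(93,482)],2))
print("decoy/rusty",ray(t,[(460,239)],16))
E
```

```text
tray [661.6  48.8] len 144.69580897168248 wid 357.29145149469707 ang 4.1456257444057805 ang_w-90 3.9286699879437776
blue [669.3 -65.1] len 119.05508683132759 wid 92.51013344583033 ang 3.7216169906612793 ang_w-90 3.4796656264034738
yel [651.7 163.5] len 117.98057542016024 wid 92.8588316434066 ang 4.028376494049557 ang_w-90 3.2772491814165647
cup [661.2  49.2] len 45.678705795496846 wid 44.594325259839366 ang 4.603056489311545 ang_w-90 4.507964574277523
pad18 [393.4 189.6] len 67.86229766138858 wid 42.5806117466079 ang 0.25160074258898474 ang_w-90 -1.4100880133775036
pad6 [393.7 190. ] len 90.96100166686408 wid 42.37026877424416 ang -0.6295164417400027 ang_w-90 -2.3055303282771433
stand [431.3 -52.7] len 49.55212220141946 wid 48.49392624986652 ang -58.97400855126175 ang_w-90 -59.20743285365097
standS [435.3 -52.4] len 48.19004512834456 wid 50.657676788949836 ang 121.31055058818936 ang_w-90 -239.806247007505
brg [[431.7  75.1]] [[435.   73.3]]
pin [[432.5 -52.7]] [[434.4 -51.5]]
cap flange [[ 398.9 -214.8]] dome [[ 398.9 -214.7]] S flange [[ 399.  -212.2]]
decoy/rusty [[ 446.3 -348.4]]
```

Call:
carry_out --rows '[85,0,0,0.28,0,0,1,85,0,0,0.28,0,0,1,85,0,0,0.28,0,0,1,85,0,0,0.28,0,0,1,85,0,0,0.28,0,0,1,85,0,0,0.28,0,0,1,85,0,0,0.28,0,0,1,85,0,0,0.28,0,0,1,85,0,0,0.28,0,0,1,85,0,0,0.28,0,0,1,85,0,0,0.28,0,0,1,85,0,0,0.28,0,0,1]'

```text
clock: 1.2
tool_pos: [144.7, 582.1, 129.8]
eef_rot: [[-0.065, 0.998, -0.0], [0.998, 0.065, -0.0], [-0.0, -0.0, -1.0]]
ft_force: [0.0, -0.1, -0.9]
finger_gap: 85.1
grasp_force: 0.0
```

Call:
carry_out --rows '[85,-0.73,0.35,0,0,0,0,85,-0.73,0.35,0,0,0,0,85,-0.73,0.35,0,0,0,0,85,-0.73,0.35,0,0,0,0,85,-0.73,0.35,0,0,0,0,85,-0.73,0.35,0,0,0,0,85,-0.73,0.35,0,0,0,0,85,-0.73,0.35,0,0,0,0,85,-0.73,0.35,0,0,0,0,85,-0.73,0.35,0,0,0,0,85,-0.73,0.35,0,0,0,0,85,-0.73,0.35,0,0,0,0]'

```text
clock: 2.2
tool_pos: [289.3, 327.9, 130.4]
eef_rot: [[-0.07, 0.998, 0.0], [0.998, 0.07, -0.0], [-0.0, 0.0, -1.0]]
ft_force: [0.3, 0.2, -0.8]
finger_gap: 84.7
grasp_force: 0.0
```

```bash
cat >> h.py <<'E'
def go(x,y,z,yaw=None):
    s=bot.read_state(); p=np.array(s["tool_pos"]); R=np.array(s["eef_rot"])
    Y=np.degrees(np.arctan2(R[1,1],R[0,1])); r=0 if yaw is None else (Y-yaw+180)%360-180
    print("t",round(s["clock"],2),"p",p.round(1),"yaw",round(Y,1),"tilt",R[:2,2].round(3),"gap",round(s["finger_gap"],1),"F",round(s["grasp_force"],1),"q6",round(s["q"][5]))
    print("units",(R.T@(np.array([x,y,z])-p)/30).round(2),"turn units",round(r/6,2))
E
python3 -c "
from h import *
go(433,74.5,131,4)"
```

```text
t 2.2 p [289.3 327.9 130.4] yaw 4.0 tilt [ 0. -0.] gap 84.7 F 0.0 q6 38
units [-8.76  4.18 -0.02] turn units 0.01
```

Call:
carry_out --rows '[85,-0.73,0.35,0,0,0,0,85,-0.73,0.35,0,0,0,0,85,-0.73,0.35,0,0,0,0,85,-0.73,0.35,0,0,0,0,85,-0.73,0.35,0,0,0,0,85,-0.73,0.35,0,0,0,0,85,-0.73,0.35,0,0,0,0,85,-0.73,0.35,0,0,0,0,85,-0.73,0.35,0,0,0,0,85,-0.73,0.35,0,0,0,0,85,-0.73,0.35,0,0,0,0,85,-0.73,0.35,0,0,0,0]'

```text
clock: 3.2
tool_pos: [433.5, 74.5, 130.5]
eef_rot: [[-0.07, 0.998, 0.0], [0.998, 0.07, 0.0], [0.0, 0.0, -1.0]]
ft_force: [0.0, -0.0, -0.5]
finger_gap: 84.9
grasp_force: 0.0
```

Call:
carry_out --rows '[85,0,0,0.4,0,0,0,85,0,0,0.4,0,0,0,85,0,0,0.4,0,0,0,85,0,0,0.4,0,0,0,85,0,0,0.4,0,0,0,85,0,0,0,0,0,0]'

```text
clock: 3.7
tool_pos: [431.1, 75.5, 67.9]
eef_rot: [[-0.07, 0.998, -0.004], [0.998, 0.07, -0.0], [0.0, -0.004, -1.0]]
ft_force: [-0.6, 0.3, -0.3]
finger_gap: 85.5
grasp_force: 0.0
```

```bash
python3 -c "
from h import *
go(433,74.5,6,4)
c=vision.read_camera('scene'); cv2.imwrite('pics/s1.png',cv2.resize(c['frame'][120:270,260:460],None,fx=4,fy=4))"
```

```text
t 3.7 p [431.1  75.5  67.9] yaw 4.0 tilt [-0.004 -0.   ] gap 85.5 F 0.0 q6 -1
units [-0.04  0.07  2.06] turn units 0.0
```

View pics/s1.png

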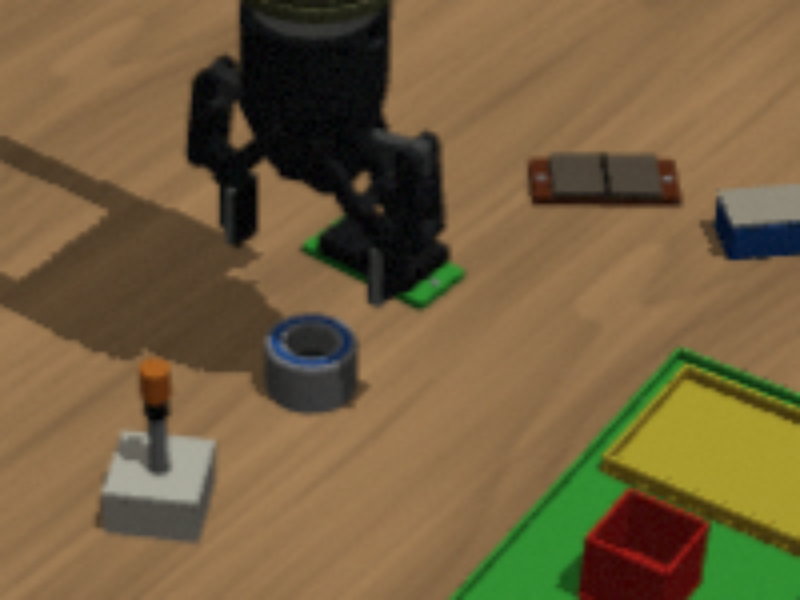

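The scene crop shows the open fingers straddling the line above the bearing (311,345), closing along x, and nothing is in the way. I descend and close.

Call:
carry_out --rows '[85,0,0,0.4,0,0,0,85,0,0.03,0.4,0,0,0,85,0,0.03,0.4,0,0,0,85,0,0,0.4,0,0,0,85,0,0,0.3,0,0,0,85,0,0,0.15,0,0,0,45,0,0,0,0,0,0,45,0,0,0,0,0,0,45,0,0,0,0,0,0,45,0,0,0,0,0,0,45,0,0,0,0,0,0,45,0,0,0,0,0,0]'

```text
clock: 4.75
tool_pos: [435.8, 75.9, 10.3]
eef_rot: [[-0.07, 0.998, 0.002], [0.998, 0.07, 0.0], [-0.0, 0.002, -1.0]]
ft_force: [-1.8, 0.9, 7.0]
finger_gap: 49.8
grasp_force: 62.9
```

```bash
python3 -c "
from h import *
go(669,-65,100,4)"
```

```text
t 4.75 p [435.8  75.9  10.3] yaw 4.0 tilt [0.002 0.   ] gap 49.8 F 62.9 q6 -1
units [-5.23  7.43 -2.98] turn units 0.01
```

Call:
carry_out --rows '[45,0,0,-0.3,0,0,0,45,0,0,-0.6,0,0,0,45,0,0,-0.7,0,0,0,45,0,0,-0.7,0,0,0,45,0,0,-0.7,0,0,0,45,0,0,0,0,0,0]'

```text
clock: 5.25
tool_pos: [438.2, 76.0, 104.4]
eef_rot: [[-0.07, 0.997, 0.008], [0.998, 0.07, 0.0], [-0.0, 0.008, -1.0]]
ft_force: [1.8, -0.5, -0.8]
finger_gap: 49.4
grasp_force: 62.9
```

Call:
carry_out --rows '[45,-0.2,0.3,0,0,0,0,45,-0.5,0.7,0,0,0,0,45,-0.5,0.7,0,0,0,0,45,-0.5,0.7,0,0,0,0,45,-0.5,0.7,0,0,0,0,45,-0.5,0.7,0,0,0,0,45,-0.5,0.7,0,0,0,0,45,-0.5,0.7,0,0,0,0,45,-0.5,0.7,0,0,0,0,45,-0.5,0.7,0,0,0,0,45,-0.5,0.7,0,0,0,0,45,0,0,0,0,0,0]'

```text
clock: 6.25
tool_pos: [666.7, -67.2, 97.7]
eef_rot: [[-0.068, 0.998, 0.001], [0.998, 0.068, -0.001], [-0.001, 0.001, -1.0]]
ft_force: [0.4, -0.0, -1.9]
finger_gap: 49.6
grasp_force: 63.0
```

```bash
python3 -c "
from h import *
go(669,-65,17,4)
c=vision.read_camera('scene'); cv2.imwrite('pics/s2.png',cv2.resize(c['frame'][160:340,300:500],None,fx=3.3,fy=3.3))"
```

```text
t 6.25 p [666.7 -67.2  97.7] yaw 3.9 tilt [ 0.001 -0.001] gap 49.6 F 63.0 q6 -14
units [0.07 0.08 2.69] turn units -0.01
```

View pics/s2.png

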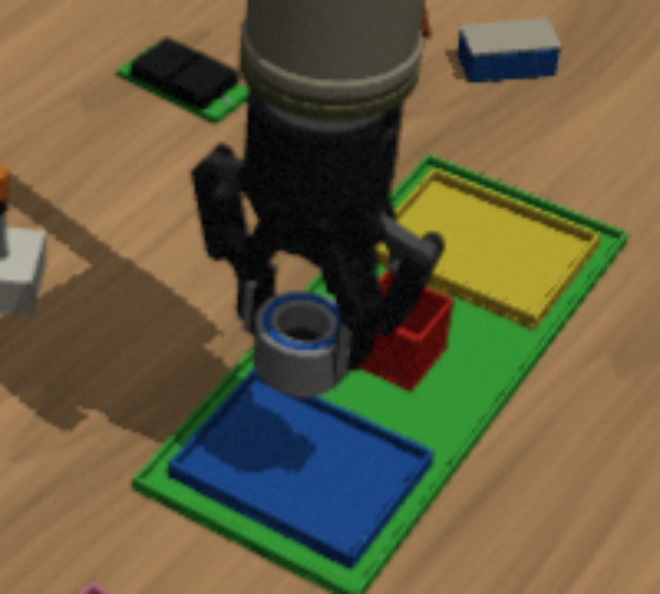

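The bearing is held level over the blue bin (its shadow falls in the bin). I lower it.

Call:
carry_out --rows '[45,0.04,0.04,0.4,0,0,0,45,0.03,0.04,0.5,0,0,0,45,0,0,0.5,0,0,0,45,0,0,0.5,0,0,0,45,0,0,0.4,0,0,0,45,0,0,0.2,0,0,0,45,0,0,0.1,0,0,0,45,0,0,0.1,0,0,0,45,0,0,0.05,0,0,0,45,0,0,0,0,0,0,45,0,0,0,0,0,0]'

```text
clock: 7.22
tool_pos: [667.2, -62.3, 17.3]
eef_rot: [[-0.07, 0.998, 0.001], [0.998, 0.07, -0.0], [-0.0, 0.001, -1.0]]
ft_force: [-0.3, -0.3, -1.7]
finger_gap: 49.8
grasp_force: 63.0
```

Call:
carry_out --rows '[45,0,0,0.04,0,0,0,45,0,0,0.02,0,0,0,45,0,0,0,0,0,0,64,0,0,0,0,0,0,64,0,0,0,0,0,0,64,0,0,0,0,0,0,64,0,0,-0.2,0,0,0,64,0,0,-0.5,0,0,0,64,0,0,-0.7,0,0,0,80,0,0,-0.7,0,0,0,85,0,0,-0.7,0,0,0,85,0,0,-0.4,0,0,0]'

```text
clock: 8.22
tool_pos: [668.4, -62.4, 115.5]
eef_rot: [[-0.07, 0.998, 0.005], [0.998, 0.07, -0.001], [-0.001, 0.005, -1.0]]
ft_force: [0.1, 0.2, 1.0]
finger_gap: 84.9
grasp_force: 0.0
```

```bash
python3 -c "
from h import *
go(399,-213.5,110,4)"
```

```text
t 8.22 p [668.4 -62.4 115.5] yaw 4.0 tilt [ 0.005 -0.001] gap 84.9 F 0.0 q6 -14
units [-4.39 -9.31  0.14] turn units 0.01
```

Call:
carry_out --rows '[85,-0.37,-0.78,0,0,0,0,85,-0.37,-0.78,0,0,0,0,85,-0.37,-0.78,0,0,0,0,85,-0.37,-0.78,0,0,0,0,85,-0.37,-0.78,0,0,0,0,85,-0.37,-0.78,0,0,0,0,85,-0.37,-0.78,0,0,0,0,85,-0.37,-0.78,0,0,0,0,85,-0.37,-0.78,0,0,0,0,85,-0.37,-0.78,0,0,0,0,85,-0.37,-0.78,0,0,0,0,85,-0.32,-0.75,0,0,0,0]'

```text
clock: 9.22
tool_pos: [395.7, -213.9, 111.4]
eef_rot: [[-0.07, 0.998, 0.001], [0.998, 0.07, -0.001], [-0.001, 0.001, -1.0]]
ft_force: [0.4, 0.3, 0.1]
finger_gap: 85.1
grasp_force: 0.0
```

Call:
carry_out --rows '[85,0,0,0.5,0,0,0,85,0,0,0.6,0,0,0,85,0,0,0.6,0,0,0,85,0,0,0.5,0,0,0,85,0,0,0,0,0,0,85,0,0,0,0,0,0]'

```text
clock: 9.72
tool_pos: [396.1, -212.9, 44.7]
eef_rot: [[-0.07, 0.998, -0.001], [0.998, 0.07, 0.001], [0.001, -0.001, -1.0]]
ft_force: [0.2, -0.1, 0.4]
finger_gap: 84.9
grasp_force: 0.0
```

```bash
python3 -c "
from h import *
go(399,-213.5,1.5,4)
c=vision.read_camera('top'); f=c['frame']; a=cv2.resize(f[115:205,300:390],None,fx=4.4,fy=4.4,interpolation=cv2.INTER_CUBIC); b=cv2.resize(vision.read_camera('scene')['frame'][210:300,190:280],None,fx=4.4,fy=4.4,interpolation=cv2.INTER_CUBIC); cv2.imwrite('pics/s3.png',np.hstack([a,b]))"
```

```text
t 9.72 p [ 396.1 -212.9   44.7] yaw 4.0 tilt [-0.001  0.001] gap 84.9 F 0.0 q6 -39
units [-0.03  0.1   1.44] turn units 0.01
```

View pics/s3.png

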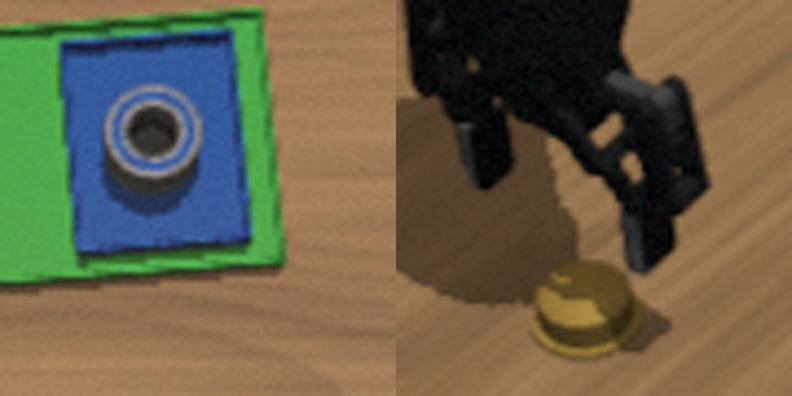

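The bearing lies flat in the blue bin, its top at crop (153,130). The cap sits under and between the fingers at (587,300). I descend and grip it.

Call:
carry_out --rows '[85,0,0.05,0.4,0,0,0,85,0,0.05,0.4,0,0,0,85,0,0,0.3,0,0,0,85,0,0,0.2,0,0,0,85,0,0,0.1,0,0,0,85,0,0,0,0,0,0,35,0,0,0,0,0,0,35,0,0,0,0,0,0,35,0,0,0,0,0,0,35,0,0,0,0,0,0,35,0,0,0,0,0,0,35,0,0,0,0,0,0]'

```text
clock: 10.82
tool_pos: [400.3, -213.4, 3.6]
eef_rot: [[-0.07, 0.998, 0.001], [0.998, 0.07, -0.001], [-0.001, 0.001, -1.0]]
ft_force: [-1.2, 0.2, 6.2]
finger_gap: 39.4
grasp_force: 60.6
```

```bash
python3 -c "
from h import *
c=vision.read_camera('top'); print(ray(c,crop([(153,130)],4.4,(300,115)),38))
go(668,-62.5,100,4)"
```

```text
[[667.4300433  -62.89203545]]
t 10.87 p [ 400.3 -213.4    3.6] yaw 4.0 tilt [ 0.001 -0.001] gap 39.5 F 60.6 q6 -39
units [ 4.39  9.26 -3.21] turn units 0.01
```

Call:
carry_out --rows '[35,0,0,-0.3,0,0,0,35,0,0,-0.6,0,0,0,35,0,0,-0.8,0,0,0,35,0,0,-0.8,0,0,0,35,0,0,-0.7,0,0,0,35,0,0,0,0,0,0]'

```text
clock: 11.37
tool_pos: [402.4, -214.8, 104.3]
eef_rot: [[-0.07, 0.998, 0.007], [0.998, 0.07, -0.005], [-0.005, 0.006, -1.0]]
ft_force: [1.2, -0.4, -1.0]
finger_gap: 39.5
grasp_force: 60.5
```

Call:
carry_out --rows '[35,0.2,0.4,0,0,0,0,35,0.4,0.85,0,0,0,0,35,0.4,0.85,0,0,0,0,35,0.4,0.85,0,0,0,0,35,0.4,0.85,0,0,0,0,35,0.4,0.85,0,0,0,0,35,0.4,0.85,0,0,0,0,35,0.4,0.85,0,0,0,0,35,0.4,0.85,0,0,0,0,35,0.4,0.85,0,0,0,0,35,0.4,0.85,0,0,0,0,35,0.19,0.36,0,0,0,0]'

```text
clock: 12.37
tool_pos: [669.6, -60.0, 98.4]
eef_rot: [[-0.072, 0.997, 0.001], [0.997, 0.072, 0.001], [0.001, 0.001, -1.0]]
ft_force: [0.5, -0.0, -0.5]
finger_gap: 39.8
grasp_force: 60.6
```

Call:
carry_out --rows '[35,0,0,0.4,0,0,0,35,0,0,0.4,0,0,0,35,0,0,0,0,0,0,35,0,0,0,0,0,0]'

```text
clock: 12.7
tool_pos: [664.8, -62.5, 72.0]
eef_rot: [[-0.07, 0.998, -0.005], [0.998, 0.07, 0.001], [0.001, -0.005, -1.0]]
ft_force: [-0.1, 1.2, -0.4]
finger_gap: 39.3
grasp_force: 60.6
```

```bash
python3 -c "
from h import *
go(668,-62.5,42,4)
c=vision.read_camera('scene'); cv2.imwrite('pics/s4.png',cv2.resize(c['frame'][190:340,320:470],None,fx=4,fy=4,interpolation=cv2.INTER_CUBIC))"
```

```text
t 12.7 p [664.8 -62.5  72. ] yaw 4.0 tilt [-0.005  0.001] gap 39.3 F 60.6 q6 -14
units [-0.01  0.11  1.  ] turn units -0.0
```

View pics/s4.png

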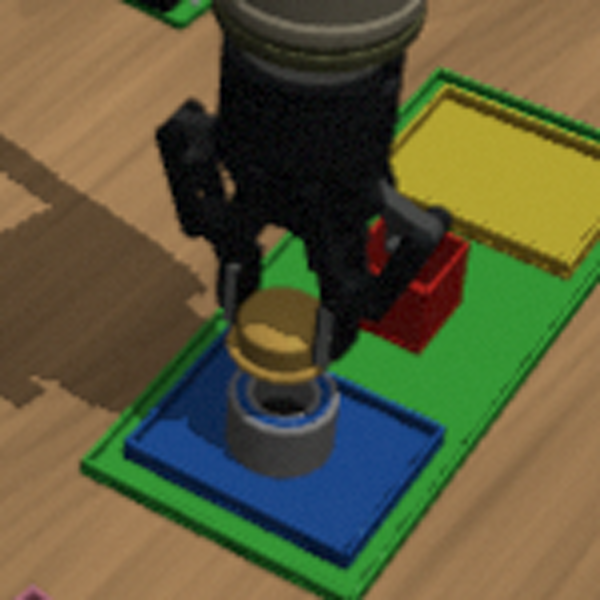

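The cap is held level just above the bearing, at crop (280,330) over (283,400). I lower it after letting the arm settle.

Call:
carry_out --rows '[35,0,0,0,0,0,0,35,0,0,0.3,0,0,0,35,0,0,0.3,0,0,0,35,0,0,0.2,0,0,0,35,0,0,0.1,0,0,0,35,0,0,0,0,0,0,35,0,0,0,0,0,0,35,0,0,0,0,0,0]'

```text
clock: 13.42
tool_pos: [667.8, -62.1, 47.9]
eef_rot: [[-0.07, 0.998, 0.0], [0.998, 0.07, -0.0], [-0.0, 0.0, -1.0]]
ft_force: [-0.1, -1.0, -0.3]
finger_gap: 39.5
grasp_force: 60.6
```

```bash
python3 -c "
from h import *
go(668,-62.5,40.5,4)"
```

```text
t 13.42 p [667.8 -62.1  47.9] yaw 4.0 tilt [ 0. -0.] gap 39.5 F 60.6 q6 -14
units [-0.01  0.01  0.25] turn units 0.01
```

Call:
carry_out --rows '[35,0,0,0.1,0,0,0,35,0,0,0.06,0,0,0,35,0,0,0.04,0,0,0,35,0,0,0,0,0,0,35,0,0,0,0,0,0]'

```text
clock: 13.83
tool_pos: [667.6, -62.0, 41.7]
eef_rot: [[-0.07, 0.998, 0.0], [0.998, 0.07, -0.0], [-0.0, 0.0, -1.0]]
ft_force: [-0.4, 0.2, -0.5]
finger_gap: 39.4
grasp_force: 60.6
```

Release after a touch more, and go up.

Call:
carry_out --rows '[35,0,0,0.03,0,0,0,35,0,0,0,0,0,0,55,0,0,0,0,0,0,55,0,0,0,0,0,0,55,0,0,0,0,0,0,60,0,0,0,0,0,0,65,0,0,-0.3,0,0,0,75,0,0,-0.5,0,0,0,85,0,0,-0.7,0,0,0,85,0,0,-0.7,0,0,0,85,0,0,-0.4,0,0,0]'

```text
clock: 14.75
tool_pos: [669.3, -62.4, 123.6]
eef_rot: [[-0.07, 0.998, 0.005], [0.998, 0.07, -0.001], [-0.001, 0.005, -1.0]]
ft_force: [0.4, -0.3, 0.9]
finger_gap: 84.8
grasp_force: 0.0
```

```bash
python3 -c "
from h import *
go(393.5,190,120,89)"
```

```text
t 14.75 p [669.3 -62.4 123.6] yaw 4.0 tilt [ 0.005 -0.001] gap 84.8 F 0.0 q6 -14
units [ 9.04 -8.58  0.07] turn units -14.16
```

Call:
carry_out --rows '[85,0.76,-0.72,0,0,0,0,85,0.75,-0.71,0,0,0,0,85,0.75,-0.71,0,0,0,0,85,0.75,-0.71,0,0,0,0,85,0.75,-0.71,0,0,0,0,85,0.75,-0.71,0,0,0,0,85,0.75,-0.71,0,0,0,0,85,0.75,-0.71,0,0,0,0,85,0.75,-0.71,0,0,0,0,85,0.75,-0.71,0,0,0,0,85,0.75,-0.71,0,0,0,0,85,0.75,-0.7,0,0,0,0]'

```text
clock: 15.75
tool_pos: [392.8, 190.5, 119.9]
eef_rot: [[-0.07, 0.998, 0.002], [0.998, 0.07, 0.001], [0.001, 0.002, -1.0]]
ft_force: [0.7, 1.7, 0.2]
finger_gap: 85.2
grasp_force: 0.0
```

Call:
carry_out --rows '[85,0,0,0.1,0,0,-1,85,0,0,0.1,0,0,-1,85,0,0,0.1,0,0,-1,85,0,0,0.1,0,0,-1,85,0,0,0.1,0,0,-1,85,0,0,0.1,0,0,-1,85,0,0,0.1,0,0,-1,85,0,0,0.1,0,0,-1,85,0,0,0.1,0,0,-1,85,0,0,0.1,0,0,-1,85,0,0,0.1,0,0,-1,85,0,0,0.1,0,0,-1]'

```text
clock: 16.75
tool_pos: [394.1, 189.8, 83.7]
eef_rot: [[-0.972, 0.236, 0.001], [0.236, 0.972, 0.001], [-0.001, 0.001, -1.0]]
ft_force: [-0.1, 0.5, 1.4]
finger_gap: 85.2
grasp_force: 0.0
```

Call:
carry_out --rows '[85,0,0,0.2,0,0,-1,85,0,0,0.2,0,0,-1,85,0,0,0.2,0,0,-0.2,85,0,0,0.1,0,0,0,85,0,0,0,0,0,0,85,0,0,0,0,0,0]'

```text
clock: 17.25
tool_pos: [393.6, 189.6, 62.0]
eef_rot: [[-1.0, 0.016, 0.0], [0.016, 1.0, 0.0], [-0.0, 0.0, -1.0]]
ft_force: [0.0, -1.0, 0.3]
finger_gap: 84.6
grasp_force: 0.0
```

```bash
python3 -c "
from h import *
go(393.5,190,2,89)
f=vision.read_camera('scene')['frame']; a=cv2.resize(f[130:230,310:410],None,fx=4,fy=4,interpolation=cv2.INTER_CUBIC); b=cv2.resize(f[250:350,340:440],None,fx=4,fy=4,interpolation=cv2.INTER_CUBIC); cv2.imwrite('pics/s5.png',np.hstack([a,b]))"
```

```text
t 17.25 p [393.6 189.6  62. ] yaw 89.1 tilt [0. 0.] gap 84.6 F 0.0 q6 -70
units [0.   0.01 2.  ] turn units 0.01
```

View pics/s5.png

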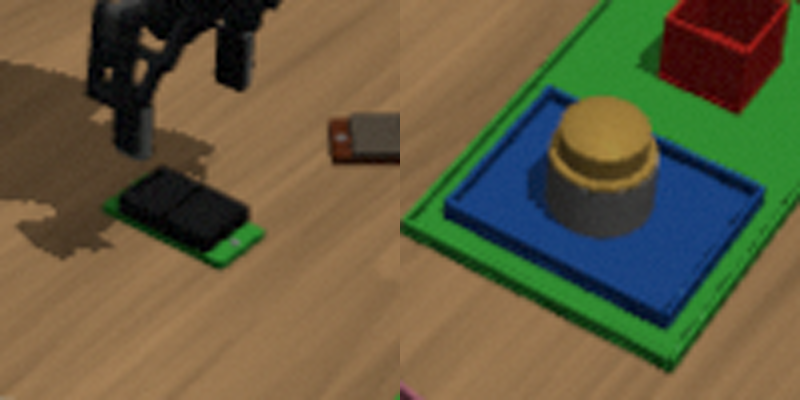

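The cap sits squarely on the bearing (crop (603,165)), and the pad is under the fingers at (185,215). I grip the pad.

Call:
carry_out --rows '[85,0,0,0.4,0,0,0,85,0,0,0.5,0,0,0,85,0,0,0.5,0,0,0,85,0,0,0.3,0,0,0,85,0,0,0.2,0,0,0,85,0,0,0,0,0,0,35,0,0,0,0,0,0,35,0,0,0,0,0,0,35,0,0,0,0,0,0,35,0,0,0,0,0,0,35,0,0,0,0,0,0,35,0,0,0,0,0,0]'

```text
clock: 18.3
tool_pos: [394.6, 189.9, 6.0]
eef_rot: [[-1.0, 0.014, 0.002], [0.014, 1.0, 0.001], [-0.002, 0.001, -1.0]]
ft_force: [-2.0, -0.1, 6.0]
finger_gap: 40.1
grasp_force: 61.5
```

Call:
carry_out --rows '[35,0,0,-0.3,0,0,0,35,0,0,-0.6,0,0,0,35,0,0,-0.7,0,0,0,35,0,0,-0.7,0,0,0,35,0,0,-0.7,0,0,0,35,0,0,0,0,0,0]'

```text
clock: 18.8
tool_pos: [396.3, 190.6, 99.9]
eef_rot: [[-1.0, 0.013, 0.007], [0.013, 1.0, 0.002], [-0.007, 0.002, -1.0]]
ft_force: [-0.6, 0.3, -1.0]
finger_gap: 40.0
grasp_force: 60.9
```

```bash
python3 -c "
from h import *
go(652,163.5,95,94)"
```

```text
t 18.8 p [396.3 190.6  99.9] yaw 89.2 tilt [0.007 0.002] gap 40.0 F 60.9 q6 -70
units [-8.53 -0.79  0.22] turn units -0.79
```

Call:
carry_out --rows '[35,-0.4,-0.07,0,0,0,0,35,-0.8,-0.07,0,0,0,0,35,-0.8,-0.07,0,0,0,0,35,-0.8,-0.07,0,0,0,0,35,-0.8,-0.07,0,0,0,0,35,-0.8,-0.07,0,0,0,0,35,-0.8,-0.07,0,0,0,0,35,-0.8,-0.07,0,0,0,0,35,-0.8,-0.07,0,0,0,0,35,-0.8,-0.07,0,0,0,0,35,-0.8,-0.05,0,0,0,0,35,-0.2,0,0,0,0,-0.8]'

```text
clock: 19.8
tool_pos: [653.7, 162.7, 94.2]
eef_rot: [[-0.998, -0.068, 0.001], [-0.068, 0.998, -0.0], [-0.001, -0.0, -1.0]]
ft_force: [0.9, 0.4, -1.4]
finger_gap: 40.1
grasp_force: 60.8
```

Call:
carry_out --rows '[35,0,0,0.4,0,0,0,35,0,0,0.6,0,0,0,35,0,0,0.6,0,0,0,35,0,0,0.3,0,0,0,35,0,0,0,0,0,0,35,0,0,0,0,0,0,35,0,0,0,0,0,0]'

```text
clock: 20.38
tool_pos: [651.5, 163.8, 38.8]
eef_rot: [[-0.998, -0.07, 0.001], [-0.07, 0.998, 0.0], [-0.001, 0.0, -1.0]]
ft_force: [-0.0, -0.4, -1.0]
finger_gap: 40.1
grasp_force: 60.8
```

```bash
python3 -c "
from h import *
go(652,163.5,12,94)
f=vision.read_camera('scene')['frame']; cv2.imwrite('pics/s6.png',cv2.resize(f[150:290,380:520],None,fx=4,fy=4,interpolation=cv2.INTER_CUBIC))"
```

```text
t 20.38 p [651.5 163.8  38.8] yaw 94.0 tilt [0.001 0.   ] gap 40.1 F 60.8 q6 -84
units [-0.01 -0.01  0.89] turn units 0.0
```

View pics/s6.png

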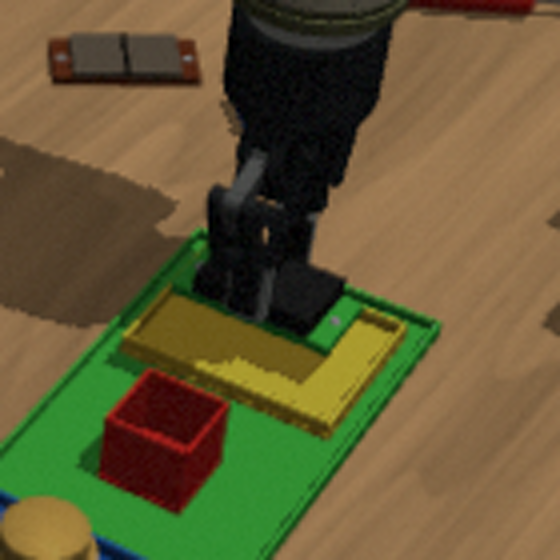

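The pad is level over the yellow bin and aligned with it. I lower and release it.

Call:
carry_out --rows '[35,0,0,0.3,0,0,0,35,0,0,0.3,0,0,0,35,0,0,0.15,0,0,0,35,0,0,0.1,0,0,0,35,0,0,0.02,0,0,0,35,0,0,0,0,0,0,35,0,0,0,0,0,0]'

```text
clock: 21.02
tool_pos: [650.9, 163.6, 12.1]
eef_rot: [[-0.998, -0.07, -0.001], [-0.07, 0.998, -0.0], [0.001, -0.0, -1.0]]
ft_force: [-4.7, -1.3, 6.6]
finger_gap: 40.4
grasp_force: 61.7
```

Contact (about 7 N up). I release with a narrow opening, then rise.

Call:
carry_out --rows '[48,0,0,0,0,0,0,48,0,0,0,0,0,0,48,0,0,0,0,0,0,48,0,0,-0.2,0,0,0,50,0,0,-0.5,0,0,0,60,0,0,-0.8,0,0,0,60,0,0,-0.8,0,0,0,60,0,0,-0.8,0,0,0,50,0,0,-0.8,0,0,0,50,0,0,0,0,0,0]'

```text
clock: 21.85
tool_pos: [655.1, 164.4, 137.5]
eef_rot: [[-0.997, -0.07, 0.011], [-0.07, 0.998, 0.002], [-0.011, 0.001, -1.0]]
ft_force: [1.3, 1.1, 1.4]
finger_gap: 50.1
grasp_force: 0.0
```

```bash
python3 -c "
from h import *
go(433,-52.3,150,94)
f=vision.read_camera('top')['frame']; cv2.imwrite('pics/s7.png',cv2.resize(f[115:200,205:370],None,fx=4,fy=4,interpolation=cv2.INTER_CUBIC))"
```

```text
t 21.85 p [655.1 164.4 137.5] yaw 94.0 tilt [0.011 0.002] gap 50.1 F 0.0 q6 -84
units [ 7.89 -6.68 -0.51] turn units 0.01
```

Call:
carry_out --rows '[50,0.65,-0.55,-0.05,0,0,0,50,0.65,-0.56,-0.05,0,0,0,50,0.65,-0.56,-0.05,0,0,0,50,0.65,-0.56,-0.05,0,0,0,50,0.65,-0.56,-0.05,0,0,0,50,0.65,-0.56,-0.05,0,0,0,50,0.65,-0.56,0,0,0,0,50,0.65,-0.56,0,0,0,0,50,0.65,-0.56,0,0,0,0,50,0.65,-0.56,0,0,0,0,50,0.65,-0.56,0,0,0,0,50,0.65,-0.53,0,0,0,0]'

```text
clock: 22.9
tool_pos: [430.6, -53.4, 137.5]
eef_rot: [[-0.998, -0.07, -0.0], [-0.07, 0.998, -0.0], [0.0, -0.0, -1.0]]
ft_force: [0.2, -0.7, -0.1]
finger_gap: 50.2
grasp_force: 0.0
```

Call:
carry_out --rows '[50,0,0,0.3,0,0,0,50,0,0,0.3,0,0,0,50,0,0,0,0,0,0,50,0,0,0,0,0,0,50,0,0,0,0,0,0,50,0,0,0,0,0,0]'

```text
clock: 23.4
tool_pos: [432.3, -52.2, 119.9]
eef_rot: [[-0.997, -0.071, -0.0], [-0.071, 0.997, 0.0], [0.0, 0.0, -1.0]]
ft_force: [-0.2, 0.2, -0.4]
finger_gap: 50.1
grasp_force: 0.0
```

```bash
python3 -c "
from h import *
go(433.3,-52.2,67,94)
a=cv2.imread('pics/s7.png')
f=vision.read_camera('scene')['frame']; b=cv2.resize(f[150:260,250:350],None,fx=4,fy=4,interpolation=cv2.INTER_CUBIC)
h=cv2.resize(a,None,fx=.6,fy=.6)
o=np.zeros((440,800,3),np.uint8); o[:,:400]=b; o[:h.shape[0],400:400+h.shape[1]]=h[:,:400]; cv2.imwrite('pics/s8.png',o)"
```

```text
t 23.4 p [432.3 -52.2 119.9] yaw 94.1 tilt [-0.  0.] gap 50.1 F 0.0 q6 -108
units [-0.03 -0.    1.76] turn units 0.02
```

View pics/s8.png

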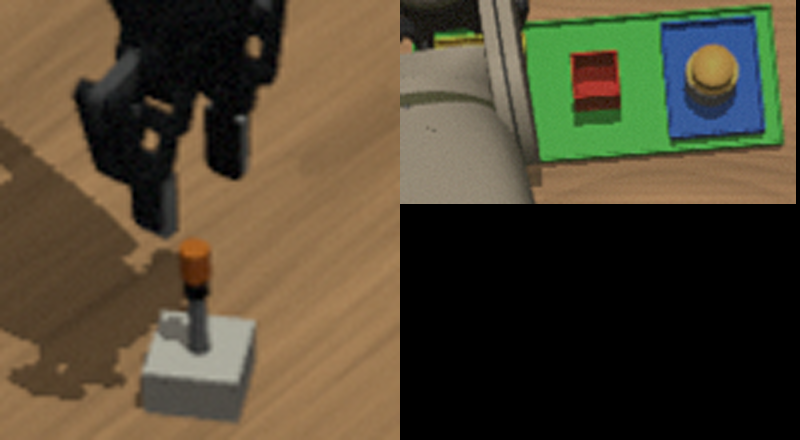

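The fingers straddle the pin head (crop (195,262)), with the tips' midpoint at about (195,205), right above it. I descend, close gently and check.

Call:
carry_out --rows '[50,-0.03,0,0.3,0,0,0,50,0,0,0.4,0,0,0,50,0,0,0.4,0,0,0,50,0,0,0.4,0,0,0,50,0,0,0.25,0,0,0,50,0,0,0,0,0,0,50,0,0,0,0,0,0,30,0,0,0,0,0,0,24,0,0,0,0,0,0,20,0,0,0,0,0,0,16,0,0,0,0,0,0,12,0,0,0,0,0,0]'

```text
clock: 24.45
tool_pos: [433.4, -52.8, 68.0]
eef_rot: [[-0.998, -0.07, 0.001], [-0.07, 0.998, -0.0], [-0.001, -0.0, -1.0]]
ft_force: [-0.3, 0.6, 3.5]
finger_gap: 13.9
grasp_force: 58.4
```

Call:
carry_out --rows '[8,0,0,0,0,0,0,8,0,0,0,0,0,0,8,0,0,0,0,0,0,8,0,0,0,0,0,0]'

```text
clock: 24.78
tool_pos: [433.5, -52.8, 67.9]
eef_rot: [[-0.998, -0.07, 0.001], [-0.07, 0.998, -0.0], [-0.001, -0.0, -1.0]]
ft_force: [-1.1, -0.2, 5.4]
finger_gap: 14.0
grasp_force: 58.4
```

Call:
carry_out --rows '[8,0,0,-0.1,0,0,0,8,0,0,-0.15,0,0,0,8,0,0,-0.2,0,0,0,8,0,0,-0.2,0,0,0,8,0,0,-0.2,0,0,0,8,0,0,-0.2,0,0,0,8,0,0,-0.3,0,0,0,8,0,0,-0.4,0,0,0,8,0,0,-0.4,0,0,0,8,0,0,-0.4,0,0,0,8,0,0,-0.2,0,0,0,8,0,0,0,0,0,0]'

```text
clock: 25.78
tool_pos: [434.0, -53.0, 151.9]
eef_rot: [[-0.998, -0.07, 0.003], [-0.07, 0.998, -0.001], [-0.003, -0.001, -1.0]]
ft_force: [-0.1, 0.8, -0.7]
finger_gap: 14.3
grasp_force: 58.4
```

```bash
python3 -c "
from h import *
go(661.3,49,150,94)"
```

```text
t 25.78 p [434.  -53.  151.9] yaw 94.0 tilt [ 0.003 -0.001] gap 14.3 F 58.4 q6 -108
units [-7.8   2.86  0.08] turn units 0.01
```

Call:
carry_out --rows '[8,-0.4,0.14,0,0,0,0,8,-0.7,0.26,0,0,0,0,8,-0.75,0.27,0,0,0,0,8,-0.75,0.27,0,0,0,0,8,-0.75,0.27,0,0,0,0,8,-0.75,0.27,0,0,0,0,8,-0.75,0.28,0,0,0,0,8,-0.75,0.28,0,0,0,0,8,-0.75,0.28,0,0,0,0,8,-0.7,0.26,0,0,0,0,8,-0.5,0.18,0,0,0,0,8,-0.25,0.08,0,0,0,0]'

```text
clock: 26.78
tool_pos: [661.1, 49.7, 148.4]
eef_rot: [[-0.997, -0.071, -0.001], [-0.071, 0.997, 0.0], [0.001, 0.0, -1.0]]
ft_force: [0.3, 0.2, -0.7]
finger_gap: 13.9
grasp_force: 58.4
```

Call:
carry_out --rows '[8,0,0,0.2,0,0,0,8,0,0,0.3,0,0,0,8,0,0,0,0,0,0,8,0,0,0,0,0,0,8,0,0,0,0,0,0]'

```text
clock: 27.2
tool_pos: [659.4, 48.3, 134.4]
eef_rot: [[-0.998, -0.07, -0.001], [-0.07, 0.998, -0.0], [0.001, 0.0, -1.0]]
ft_force: [-0.2, -0.1, -0.3]
finger_gap: 14.2
grasp_force: 58.4
```

```bash
python3 -c "
from h import *
go(661.3,49,72,94)
f=vision.read_camera('scene')['frame']; b=cv2.resize(f[170:300,280:480],None,fx=4,fy=4,interpolation=cv2.INTER_CUBIC)
cv2.imwrite('pics/s9.png',b)"
```

```text
t 27.2 p [659.4  48.3 134.4] yaw 94.0 tilt [-0.001 -0.   ] gap 14.2 F 58.4 q6 -94
units [-0.07  0.02  2.08] turn units 0.0
```

View pics/s9.png

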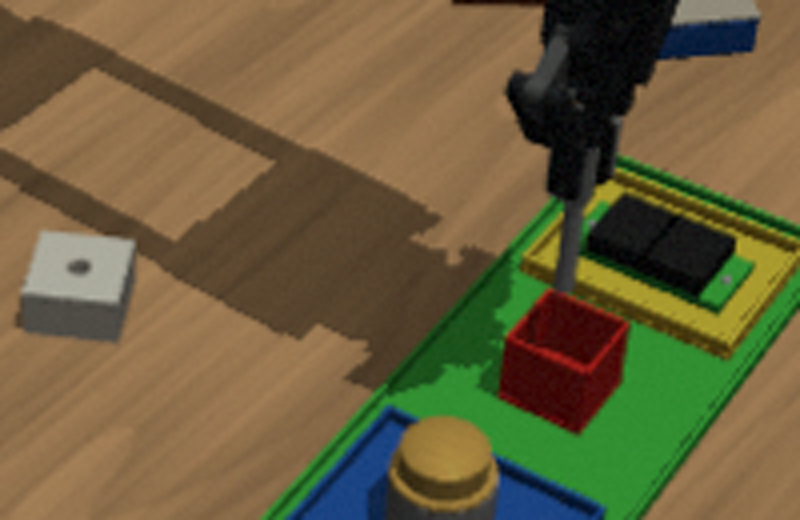

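The stand stays upright in place and the pad is flat in the yellow bin. The pin is nearly vertical with its foot at crop (563,290), over the cup's opening (567,330). I lower it.

Call:
carry_out --rows '[8,-0.06,0,0.2,0,0,0,8,0,0,0.3,0,0,0,8,0,0,0.3,0,0,0,8,0,0,0.3,0,0,0,8,0,0,0.3,0,0,0,8,0,0,0.3,0,0,0,8,0,0,0.2,0,0,0,8,0,0,0.1,0,0,0,8,0,0,0,0,0,0,8,0,0,0,0,0,0]'

```text
clock: 28.08
tool_pos: [662.1, 48.9, 74.7]
eef_rot: [[-0.998, -0.07, -0.0], [-0.07, 0.998, -0.0], [0.0, -0.0, -1.0]]
ft_force: [-0.0, 0.2, 0.7]
finger_gap: 13.8
grasp_force: 58.4
```

```bash
python3 -c "
from h import *
go(661.3,49,72,94); print(bot.read_state()['ft_force'])"
```

```text
t 28.08 p [662.1  48.9  74.7] yaw 94.0 tilt [-0. -0.] gap 13.8 F 58.4 q6 -94
units [0.02 0.01 0.09] turn units 0.01
[-0.00542759  0.20839432  0.70954197]
```

Call:
carry_out --rows '[8,0,0,0.08,0,0,0,8,0,0,0,0,0,0,20,0,0,0,0,0,0,30,0,0,0,0,0,0,50,0,0,0,0,0,0,70,0,0,0,0,0,0,75,0,0,0,0,0,0,75,0,0,-0.3,0,0,0,75,0,0,-0.6,0,0,0,75,0,0,-0.8,0,0,0,75,0,0,-0.8,0,0,0,75,0,0,-0.8,0,0,0]'

```text
clock: 29.08
tool_pos: [661.9, 48.9, 173.0]
eef_rot: [[-0.998, -0.07, 0.0], [-0.07, 0.998, -0.0], [-0.0, -0.0, -1.0]]
ft_force: [0.2, 0.2, -0.3]
finger_gap: 74.7
grasp_force: 0.0
```

Call:
carry_out --rows '[75,0,0,-0.6,0,0,0,75,0,0,0,0,0,0,75,0,0,0,0,0,0,75,0,0,0,0,0,0,75,0,0,0,0,0,0,75,0,0,0,0,0,0]'

```text
clock: 29.58
tool_pos: [661.0, 48.9, 187.5]
eef_rot: [[-0.998, -0.07, -0.003], [-0.07, 0.998, -0.0], [0.003, 0.0, -1.0]]
ft_force: [-0.2, -0.4, -0.3]
finger_gap: 75.1
grasp_force: 0.0
```

```bash
python3 -c "
from h import *
go(661.3,49,72,94)
f=vision.read_camera('scene')['frame']; b=cv2.resize(f[130:350,190:490],None,fx=2.66,fy=2.66,interpolation=cv2.INTER_CUBIC)
cv2.imwrite('pics/s10.png',b)"
```

```text
t 29.58 p [661.   48.9 187.5] yaw 94.0 tilt [-0.003 -0.   ] gap 75.1 F 0.0 q6 -94
units [-0.02  0.    3.85] turn units 0.0
```

View pics/s10.png

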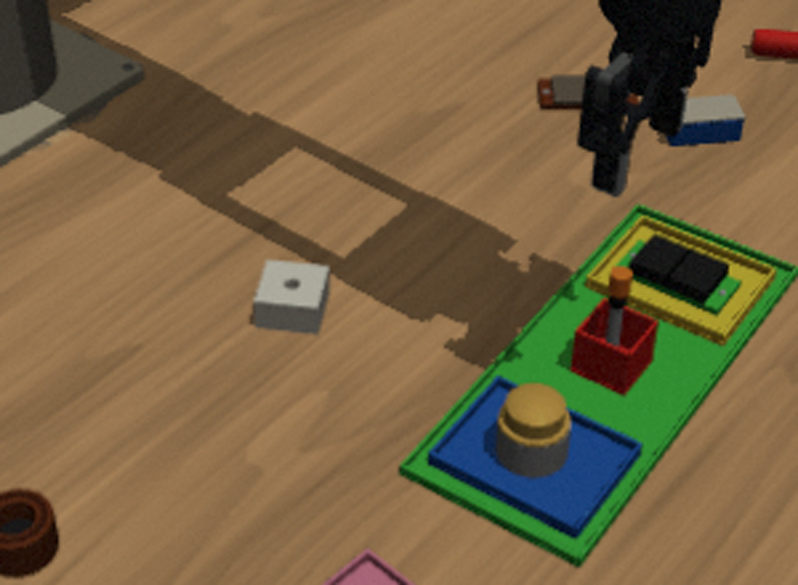

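Everything is in place: cap on bearing (535,430), pad in the yellow bin (683,268), pin head up in the cup (621,300), stand upright (290,295), and the gripper well clear. I hand in.

```bash
python3 -c "
from workcell import hand_in
print(hand_in())"
```

```text
the job is handed in; nothing more can be done
None
```

I handed the job in at about 30 s. In the last picture the cap is on the new bearing in the blue bin, the pad is flat in the yellow bin, the pin is head up in the red cup and the stand is upright in place; no verdict came back.

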